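# Switch off the high voltage and pop open the counting chamber

### The arm

A 6-joint arm with a two-finger parallel gripper is mounted at the origin on the work surface. World frame = base frame: x ahead of the robot, y to its left, z up, the work surface at z = 0. Lengths are in mm, angles in rad, forces in N, time in s.
With the tool pointing down it reaches from about 250 to 850 mm from the base axis. Payload 12.5 kg.
Tool frame: the origin (TCP) lies between the finger pads; the fingertips stand 19 mm ahead of it and the grasp point (between the pads) is the TCP; z points along the fingers, y is the line along which they close (so a half turn about z gives the same grasp; the last joint's range is limited). The gripper opens to 93 mm and grips with 3 to 60 N. Pads are 15 mm wide; open, the fingers measure 128 mm over their backs; the gripper's body (75 mm by 188 mm) begins 65 mm behind the grasp point.
Start: joints at [1.245, 0.351, 1.652, -0, 1.139, -0.085], TCP at [131.132, 534.124, 237.633] pointing down, gripper open.
Joint ranges: [-2.75, 2.75], [-0.79, 2.1], [0.01, 2.65], [-1.57, 4.71], [0.07, 3.14], [-2.87, 2.87]. Speed limits (rad/s): [2.22, 2.22, 2.79, 3.14, 3.14, 3.14].

### API

Orientations are given as a unit quaternion [w, x, y, z].
In Python, from workcell import read_state, grab_frame, camera_params, job_done gives the robot as it stands.
- The arm moves only by the tool carry_out, never from a script. Its argument "steps" is one flat list of numbers, 7 for each row, row after row: the shift along the world's x, y, z in m, then the turn, a rotation vector about the world's x, y, z in degrees, then the finger opening in m, from 0 to 0.093. In form: [tx, ty, tz, wx, wy, wz, fingers, tx, ty, tz, wx, wy, wz, fingers, ...]. A call has exactly 8 rows; each row is the pose to reach, as a shift and turn from the pose commanded when the call began; what a row does not reach only later rows make up. A row lasts 1/10 s, in which the tool goes at most 50 mm and 8.59 degrees, less where a joint would pass 70% of its speed; a pose out of reach is approached as far as the arm can. A call with a gripper value outside its range is refused whole. The fingers move at their own pace and stop on an object; "newtons" is the grip in N (left out, the last holds). Time passes only in rows, so rows that repeat a pose let the fingers close, or fill a call up. It gives the time, the measured TCP pose, the force, the opening and the grip force at its end, in the units of the state.
- read_state(): the state, without advancing time (a new reading comes with each control period).
- grab_frame(name): name is "side" or "top" or "wrist"; returns the picture (480x640x3 uint8, red, green, blue); there is no depth.
- camera_params(name): a dict with "vfov" (degrees; the focal length in pixels is half the picture's height over the tangent of half this angle, whatever the lens; pixels are square), "cx", "cy" (the principal point, pixels), "distortion" ([k1, k2, p1, p2, k3] as OpenCV has them; the pictures are not rectified), "R" (3x3) and "t" (3): a world point X has camera coordinates R X + t. Camera axes: x right, y down, z forward; pixel columns grow to the right and rows downward; lengths in mm; the calibration is good to about 2 mm. A picture is of the moment at which its call begins: read the wrist's pose just before it. camera_params takes no time and is no camera call; for the wrist camera it gives the pose at the moment of the call.
- job_done(): hands the job in; it is judged then, once.
The state is a dict: "time_s": time; "qpos": joint angles; "dq": joint speeds; "effort": joint torques, N m; "position": TCP position; "orientation": TCP orientation; "ft_force": force on the tool from outside, world axes, zero at the start; "ft_torque": the same for the moment, N m; "width": finger opening in mm; "finger_force": force on a finger pad.
Only numpy, scipy, OpenCV 4.12 (cv2) and the standard library are available. Lean on these libraries where they do the work, as an engineer would, in place of code of your own. Each camera call takes 0.05 s, during which the arm holds its last target. There are 200 camera calls.

### The job

The source inside the light-tight counting chamber is going to be changed. First turn the knob of the high-voltage switch on the sloping-front supply anticlockwise, through its clicks, right home to the off position at the end of its travel; only then push the latch paddle on the front of the chamber down and let the sprung lid swing fully open by itself, without touching the lid. Leave the knob at off and do not disturb the other things on the bench.

Things in the scene. Friction and masses are not known exactly. Their poses are not given: they have to be found in the camera images.
- supply: High-voltage supply: beige metal desk case fixed to the bench, 220 mm deep (x), 200 wide (y), 119 high. Origin: centre of the underside. Its front (-x) is a panel sloping at 28 degrees, from 45 mm high at local x = -110 to 119 mm high at x = +30; behind that the top is level. On the panel all but the knob is flush within 5 mm; the knob's axis is square to the panel
- knob_grip (a point): Gripping point on the axis of the knob, 24 mm out from the sloping panel (x -63, y 0, z 97 mm in the supply's frame). Black fluted round knob, 56 mm in diameter, flank 10 to 39 mm out from the panel (60 mm rim below that), to be gripped across any diameter. Frame turns with it: z out of the panel along the axis (28 degrees from vertical, towards the front), x towards the white pointer line
- hv_switch (a joint): Knob angle, rad, growing clockwise seen facing the panel. Click positions: 0 = off (anticlockwise stop; pointer at the dot, 40 degrees left of straight up the panel), 0.70 = low (straight up, thin mark), 1.40 = high (clockwise stop, thick mark). It starts at high. A sprung detent: leaving a position takes about 0.17 N m, less towards half-way; let go before half-way, it snaps back
- chamber: Light-tight counting chamber: dark grey box fixed to the bench, 240 mm deep (x), 220 mm wide (y), 112 mm high without its lid, its front towards -x. Origin: centre of the underside
- paddle (a point): Middle of the top face of the aluminium latch paddle that stands out level from the chamber's front: 72 mm wide (y), 47 mm from pivot to free edge, this point 28 mm from the pivot (at rest x -165, y 0, z 98 mm in the chamber's frame; x to the back, z up). One rocker with an upright hook, 50 mm wide, that rises 31 mm above the paddle, 25 to 38 mm behind this point, and holds the lid's lip
- latch (a joint): Angle of the latch rocker, rad: 0 at rest, growing as the paddle is pushed down, 0.32 at its stop (paddle point 9 mm lower). The lid is let go at about 0.2. At the paddle point the push is 2 N at first, 4 to 5 N at release, 6 N at the stop. It springs back when let go
- lid_front (a point): Middle of the lid's front upper edge, 240 mm in front of the hinge at the chamber's back edge (at rest x -120, z 131 mm in the chamber's frame). The lid is 220 mm wide, 16 mm thick. When released, this edge swings up and back in about a second, at no time more than 1 mm further forward than at rest; a gripper above it would be hit
- lid (a joint): Opening angle of the lid in rad: 0 shut, 1.25 fully open on its stop. A spring drives it open by itself as soon as the hook lets go
- disc_a: Bystander: disc source, 48 mm in diameter, 16 mm thick, lying on the level top of the supply behind the sloping panel. Origin: centre of the underside
- disc_b: Bystander: another such disc source lying on the bench at the robot's left. Origin: centre of the underside
- detector_plate: Bystander: aluminium detector plate 90 x 130 mm, 20 mm high with its block, lying on the bench at the robot's right. Origin: centre of the underside
- mouse: Bystander: computer mouse 105 x 58 mm, 31 mm high, on its blue mat. Origin: centre of the underside

How it is judged:
By the outcome, as a careful person would: the job done as asked, in the order asked, and still so for the second after the job is handed in, with the robot touching nothing.
It also fails if it takes over 53 s, if anything falls off the work surface, if the arm or the gripper's body presses on something with over 40 N, if the wrist force passes 120 N, or if a joint passes its speed limit or range.

## Working session

There is one attempt and no reset: what is moved stays moved. The work goes in short steps, Python scripts to look and compute and a tool call to move; the robot and the scene stay as the last step left them, time stands still between calls to the robot, and variables do not carry over. Pictures are saved under pics/ and viewed, at most 10 in all, crops included, and the job is handed in when it is done.

Besides the shell and the picture viewer there is one more tool, called after "Call:" as a command line: name --argument value ..., lists and objects as JSON in quotes. carry_out: Moves the arm, as the interface text tells. Its arguments: {"type":"object","properties":{"steps":{"type":"array"},"newtons":{"type":"number"}},"required":["steps"]}

```bash
mkdir -p pics; python3 - <<'E'
from workcell import *
import cv2
s=read_state();print(s['time_s'],s['position'],s['orientation'],s['width'])
for n in('top','side'):
    f=grab_frame(n);cv2.imwrite(f'pics/{n}0.png',f[:,:,::-1]);c=camera_params(n)
    print(n,c['vfov'],c['cx'],c['cy'],c['distortion'],c['R'],c['t'])
E
```

```text
0.0 [131.04572098 533.81712151 237.09693064] [-1.20369099e-04  1.20122478e-01  9.92758893e-01 -5.97636147e-04] 92.88313871937657
top 44.24430987195479 311.7759535821065 236.84328650758926 [0.03494484 0.         0.         0.         0.        ] [[-0.01884342 -0.99979571 -0.00731197]
 [-0.99518381  0.01945915 -0.09607562]
 [ 0.09619827  0.00546636 -0.99534718]] [  27.22846508  591.63859503 1988.69348152]
side 45.850815682316586 315.3798300881805 237.45226671393962 [-0.1509321  0.         0.         0.         0.       ] [[-0.99846188 -0.05338611  0.01495985]
 [-0.04020829  0.51147267 -0.85835832]
 [ 0.03817286 -0.85763957 -0.51283253]] [ 572.52107789   84.27262182 1776.19223363]
```

View pics/top0.png

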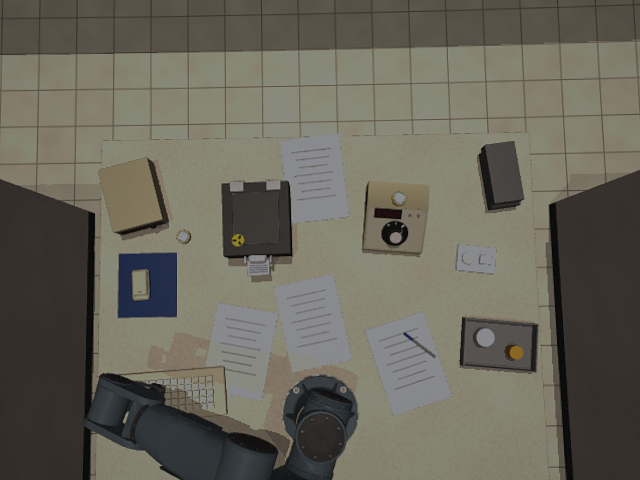

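View pics/side0.png

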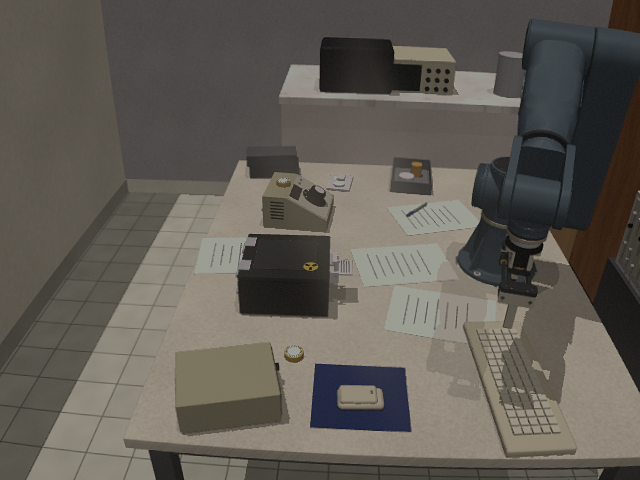

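The top view shows the supply around (396,218) with its knob at (395,234), the chamber around (257,220) and the paddle at about (259,265). The side view agrees with this. Next I'll enlarge the top view.

```bash
cat > h.py <<'E'
import numpy as np,cv2
from workcell import *
def K(c):
    f=240/np.tan(np.radians(c['vfov']/2));return np.array([[f,0,c['cx']],[0,f,c['cy']],[0,0,1.]])
def ray(c,uv):
    p=cv2.undistortPoints(np.array([[uv]],float),K(c),np.array(c['distortion'],float))[0,0]
    R=np.array(c['R']);t=np.array(c['t']);return -R.T@t,R.T@np.array([p[0],p[1],1])
def onz(c,uv,z):
    o,d=ray(c,uv);return o+d*(z-o[2])/d[2]
def proj(c,X):
    R=np.array(c['R']);return cv2.projectPoints(np.array(X,float).reshape(-1,1,3),cv2.Rodrigues(R)[0],np.array(c['t'],float),K(c),np.array(c['distortion'],float))[0][:,0]
E
python3 - <<'E'
from h import *
f=cv2.imread('pics/top0.png');c=camera_params('top')
cv2.imwrite('pics/top0c.png',cv2.resize(f[165:285,215:435],None,fx=3.6,fy=3.6,interpolation=cv2.INTER_CUBIC)[:, :800])
for uv,z in(((395,234),110),((259,265),98),((399,199),135),((257,220),128)):print(uv,onz(c,uv,z).round())
E
```

```text
(395, 234) [ 588. -257.  110.]
(259, 265) [496. 191.  98.]
(399, 199) [ 700. -270.  135.]
(257, 220) [641. 193. 128.]
```

View pics/top0c.png

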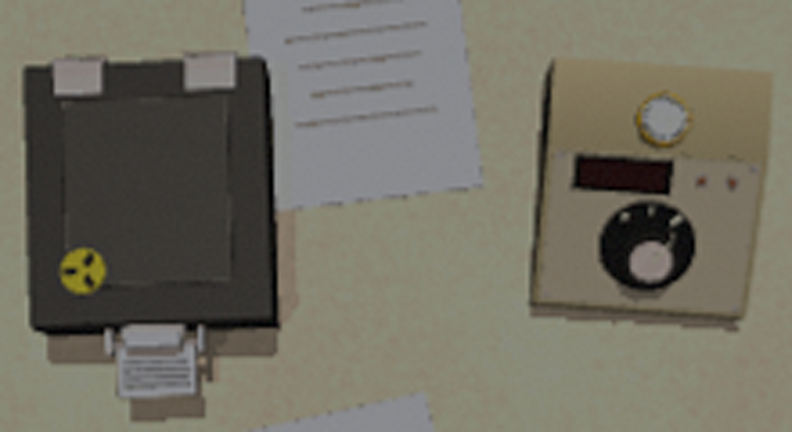

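The crop shows the supply turned a few degrees. Its panel corners are at crop (553,60), (772,72), (742,318) and (532,305), and the knob cap is at (652,262). The chamber's lid corners are at (25,67), (267,58), (275,325) and (33,330), and the paddle is at (157,372).

```bash
python3 - <<'E'
from h import *
c=camera_params('top')
g=lambda x,y,z:onz(c,(x/3.6+215-.36,y/3.6+165-.36),z)
S=[g(553,60,119),g(772,72,119),g(742,318,45),g(532,305,45)]
C=[g(25,67,131),g(267,58,131),g(275,322,131),g(33,327,131)]
for n,P in(('sup',S),('cham',C)):
    P=np.array(P);print(n,P.round().tolist(),[round(np.linalg.norm((P[i]-P[(i+1)%4])[:2])) for i in range(4)])
    d1=P[0]-P[1];d2=P[3]-P[2];d3=P[0]+P[1]-P[2]-P[3]
    print('yaw',[np.degrees(np.arctan2(-d[0],d[1])).round(1) for d in(d1,d2)],np.degrees(np.arctan2(d3[1],d3[0])).round(1),'ctr',P.mean(0).round(1))
print('knob cap top',g(652,262,110),'paddle',g(157,372,98), 'hook', g(155,337,129))
E
```

```text
sup [[763.0, -174.0, 119.0], [748.0, -373.0, 119.0], [529.0, -351.0, 45.0], [545.0, -155.0, 45.0]] [199, 220, 197, 219]
yaw [np.float64(-4.4), np.float64(-4.7)] -5.4 ctr [ 646.1 -262.9   82. ]
cham [[764.0, 307.0, 131.0], [768.0, 87.0, 131.0], [527.0, 83.0, 131.0], [527.0, 301.0, 131.0]] [220, 241, 217, 237]
yaw [np.float64(1.0), np.float64(0.1)] 1.2 ctr [646.7 194.6 131. ]
knob cap top [ 576.92342504 -259.28876738  110.        ] paddle [486.12424053 193.10974697  98.        ] hook [516.18924697 191.5867314  129.        ]
```

```bash
cat >> h.py <<'E'
from scipy.spatial.transform import Rotation as Ro
def sup(yaw=-5):
    R=Ro.from_euler('z',yaw,degrees=True).as_matrix();s,k=np.sin(np.radians(28)),np.cos(np.radians(28))
    return R@[-s,0,k],R@[k,0,s],R@[0,1,0]   # normal, up panel, left
def Rk(A,yaw=-5):
    n,u,l=sup(yaw);a=np.radians(A);y=np.cos(a)*u+np.sin(a)*l;return np.c_[np.cross(y,-n),y,-n]
def togo(Rt):
    q=np.array(read_state()['orientation']);R0=Ro.from_quat(np.r_[q[1:],q[0]])
    return (Ro.from_matrix(Rt)*R0.inv()).as_rotvec(degrees=True)
E
python3 - <<'E'
from h import *
print(togo(Rk(15)),sup(),togo(Rk(95)))
print(camera_params('wrist'))
E
```

```text
[ 13.97484871 -26.14825846 -64.81103372] (array([-0.46768508,  0.04091714,  0.88294759]), array([ 0.87958771, -0.07695395,  0.46947156]), array([0.08715574, 0.9961947 , 0.        ])) [ -5.73482562 -27.47359968  13.53455112]
{'vfov': 61.87369784959411, 'cx': 322.32527981180914, 'cy': 239.62980809135186, 'distortion': array([-0.01789117,  0.        ,  0.        ,  0.        ,  0.        ]), 'R': array([[ 0.23814963,  0.97122728, -0.00152719],
       [ 0.94137182, -0.23044147,  0.24640583],
       [ 0.23896413, -0.06011911, -0.96916554]]), 't': array([-549.59481246,  -29.24397178,  389.51558256])}
```

Call:
carry_out --steps '[0.01, -0.02, 0.01, 0, -1, -3, 0.093, 0.03, -0.06, 0.02, 1, -3, -7, 0.093, 0.05, -0.1, 0.03, 2, -4.5, -11, 0.093, 0.07, -0.14, 0.04, 3, -6, -15, 0.093, 0.09, -0.18, 0.05, 4, -8, -19.5, 0.093, 0.11, -0.22, 0.055, 5, -10, -24, 0.093, 0.13, -0.26, 0.06, 6, -11.5, -28, 0.093, 0.15, -0.3, 0.06, 7, -13, -32.5, 0.093]'

```text
time_s: 0.9
position: [281.5, 232.7, 298.1]
orientation: [0.104, 0.392, 0.911, 0.074]
ft_force: [0.8, 0.8, 0.5]
width: 93.0
finger_force: 0.0
```

Call:
carry_out --steps '[0.02, -0.04, 0, 1, -1.5, -4, 0.093, 0.04, -0.08, 0, 2, -3, -8, 0.093, 0.06, -0.12, 0, 3, -4.5, -12, 0.093, 0.08, -0.16, 0, 4, -6, -16, 0.093, 0.1, -0.2, 0, 5, -8, -20, 0.093, 0.12, -0.24, 0, 6, -10, -24, 0.093, 0.14, -0.28, 0, 6.5, -11.5, -28, 0.093, 0.16, -0.32, 0, 7, -13, -32.5, 0.093]'

```text
time_s: 1.7
position: [441.3, -88.1, 297.6]
orientation: [0.198, 0.626, 0.741, 0.139]
ft_force: [0.9, 0.8, 0.4]
width: 92.9
finger_force: 0.0
```

```bash
python3 - <<'E'
from h import *
s=read_state();p=s['position'];print(s['time_s'],p,s['qpos'],s['ft_force'])
n,u,l=sup();print(togo(Rk(15)), np.array([583,-257.5,97])+120*n-p)
E
```

```text
1.7 [441.31865264 -88.07871304 297.61377743] [-0.37828269 -0.11554247  2.10936445  0.21265885  0.68767525 -0.67866183] [0.90589183 0.78663374 0.40682215]
[-0.14946782  0.01022837  0.37369257] [  85.55913755 -164.51122983  -94.66006629]
```

Call:
carry_out --steps '[0.015, -0.03, -0.015, 0, 0, 0, 0.093, 0.03, -0.06, -0.03, 0, 0, 0, 0.093, 0.045, -0.09, -0.045, 0, 0, 0, 0.093, 0.06, -0.12, -0.06, 0, 0, 0, 0.093, 0.075, -0.145, -0.078, 0, 0, 0, 0.093, 0.083, -0.16, -0.09, 0, 0, 0, 0.093, 0.0855, -0.1645, -0.0945, 0, 0, 0, 0.093, 0.0855, -0.1645, -0.0945, 0, 0, 0, 0.093]'

```text
time_s: 2.5
position: [526.3, -250.3, 202.4]
orientation: [0.196, 0.625, 0.742, 0.139]
ft_force: [-1.2, 0.7, 0.1]
width: 92.4
finger_force: 0.0
```

```bash
python3 - <<'E'
from h import *
c=camera_params('wrist');s=read_state();f=grab_frame('wrist');cv2.imwrite('pics/w1.png',f[:,:,::-1])
import pickle;pickle.dump((c,s['position']),open('w1.pkl','wb'))
n,u,l=sup();k=np.array([583,-257.5,97])
print(s['time_s'],s['position'],proj(c,[k,k+15*n,k-24*n]))
E
```

```text
2.5 [ 526.30203023 -250.27129032  202.36276919] [[323.0435615  243.92327126]
 [323.03599351 249.78422907]
 [323.05412984 235.73152212]]
```

View pics/w1.png

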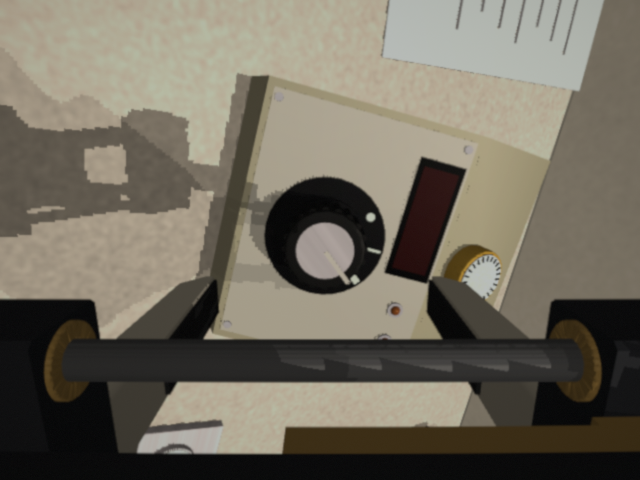

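The cap is at (325,251), where (323,250) was predicted, and the pointer is at the thick mark (high). I'll check the yaw from the panel screws at (279,97), (227,325) and (468,149).

```bash
python3 - <<'E'
from h import *
import pickle
c,p=pickle.load(open('w1.pkl','rb'));n,u,l=sup();k=np.array([583,-257.5,97])
def on(uv,h):
    o,d=ray(c,uv);return o+d*((k+(h-24)*n-o)@n)/(d@n)
P=[on(x,1) for x in((279,97),(227,325),(468,149))]
loc=lambda X:[round((X-k)@a,1) for a in(u,l,n)]
for X in P:print(loc(X))
a,b=loc(P[0]),loc(P[1]);print('dyaw from y-edge',np.degrees(np.arctan2(-(a[0]-b[0]),a[1]-b[1])))
a,b=loc(P[2]),loc(P[0]);print('dyaw from slope edge',np.degrees(np.arctan2(a[1]-b[1],a[0]-b[0])))
X=on((325,251),39);print('cap',loc(X)); 
s=read_state();print('togo to 30 out',k+6*n+[0,0,0]-s['position'],togo(Rk(15)),'to -z per mm',n)
E
```

```text
[np.float64(-54.3), np.float64(87.2), np.float64(-23.0)]
[np.float64(-54.9), np.float64(-89.4), np.float64(-23.0)]
[np.float64(82.9), np.float64(87.5), np.float64(-23.0)]
dyaw from y-edge -0.19466214855603622
dyaw from slope edge 0.12528211705474157
cap [np.float64(1.5), np.float64(-0.5), np.float64(15.0)]
togo to 30 out [  53.85058897   -7.37180905 -100.81439646] [-0.17132302 -0.08790412  0.13994906] to -z per mm [-0.46768508  0.04091714  0.88294759]
```

Call:
carry_out --steps '[0.005, -0.0005, -0.009, 0, 0, 0, 0.093, 0.013, -0.002, -0.024, 0, 0, 0, 0.093, 0.021, -0.003, -0.039, 0, 0, 0, 0.093, 0.029, -0.004, -0.054, 0, 0, 0, 0.093, 0.036, -0.005, -0.067, 0, 0, 0, 0.093, 0.041, -0.006, -0.077, 0, 0, 0, 0.093, 0.043, -0.006, -0.08, 0, 0, 0, 0.093, 0.043, -0.006, -0.08, 0, 0, 0, 0.093]'

```text
time_s: 3.35
position: [569.7, -256.0, 123.0]
orientation: [0.197, 0.625, 0.743, 0.139]
ft_force: [0.2, 0.1, 0.7]
width: 93.1
finger_force: 0.0
```

```bash
python3 - <<'E'
from h import *
n,u,l=sup();k=np.array([583.5,-258,97.3])
s=read_state();print(s['time_s'],k+6*n-s['position'],togo(Rk(15)),s['ft_force'])
E
```

```text
3.35 [ 10.96636343  -1.71768926 -20.44190616] [-0.14866636 -0.06674913  0.11996545] [0.20115903 0.08498521 0.70320795]
```

Call:
carry_out --steps '[0.005, -0.001, -0.009, 0, 0, 0, 0.093, 0.009, -0.0015, -0.017, 0, 0, 0, 0.093, 0.011, -0.002, -0.0205, 0, 0, 0, 0.093, 0.011, -0.002, -0.0205, 0, 0, 0, 0.075, 0.011, -0.002, -0.0205, 0, 0, 0, 0.05, 0.011, -0.002, -0.0205, 0, 0, 0, 0.05, 0.011, -0.002, -0.0205, 0, 0, 0, 0.05, 0.011, -0.002, -0.0205, 0, 0, 0, 0.05]' --newtons 30

```text
time_s: 4.15
position: [580.6, -258.4, 102.9]
orientation: [0.197, 0.625, 0.742, 0.139]
ft_force: [-0.6, 0.0, 0.5]
width: 57.5
finger_force: 0.0
```

```bash
python3 - <<'E'
from h import *
n,u,l=sup();k=np.array([583.5,-258,97.3])
s=read_state();print(s['time_s'],k+6*n-s['position'],togo(Rk(15)),s['ft_force'],s['ft_torque'],s['width'],s['finger_force'],s['qpos'])
print(n*80,n*82)
E
```

```text
4.15 [ 0.05455122  0.6812843  -0.26272156] [-0.130975   -0.04176657  0.14683526] [-0.62814246  0.00771075  0.494498  ] [-0.07433914  0.2413937  -0.02419772] 57.51824748480075 0.0 [-0.58376299  0.53709004  1.84727001  0.62921291  0.39029562 -1.29742989]
[-37.41480654   3.27337142  70.63580743] [-38.3501767    3.35520571  72.40170261]
```

Call:
carry_out --steps '[0, 0, 0, 0, 0, 0, 0.05, 0, 0, 0, 0, 0, 0, 0.05, 0, 0, 0, -2.34, 0.2, 4.41, 0.05, 0, 0, 0, -4.68, 0.41, 8.83, 0.05, 0, 0, 0, -7.02, 0.61, 13.24, 0.05, 0, 0, 0, -9.35, 0.82, 17.66, 0.05, 0, 0, 0, -11.69, 1.02, 22.07, 0.05, 0, 0, 0, -14.03, 1.23, 26.49, 0.05]' --newtons 30

```text
time_s: 4.95
position: [581.1, -258.3, 103.1]
orientation: [0.227, 0.41, 0.88, 0.083]
ft_force: [4.1, 2.6, 2.5]
width: 56.0
finger_force: 30.0
```

```bash
python3 - <<'E'
from h import *
n,u,l=sup();k=np.array([583.5,-258,97.3])
s=read_state();print(s['time_s'],k+6*n-s['position'],togo(Rk(45)),s['ft_force'],s['ft_torque'],np.array(s['ft_torque'])@n,s['width'],s['finger_force'],s['qpos'])
E
```

```text
4.95 [-0.45033792  0.58989257 -0.54864469] [ 0.01313069 -0.02937306 -0.03275749] [4.10304772 2.56560982 2.50830575] [ 0.23545886 -0.48191963  0.24503808] 0.08651641334090183 55.959263612617015 29.995478689670563 [-0.58285581  0.53700738  1.84656814  0.62753483  0.38971851 -1.82243481]
```

Gripped at 56 mm and turning well. I'll continue with 40° more, then the last 12°.

Call:
carry_out --steps '[0, 0, 0, -2.34, 0.2, 4.41, 0.05, 0, 0, 0, -4.68, 0.41, 8.83, 0.05, 0, 0, 0, -7.02, 0.61, 13.24, 0.05, 0, 0, 0, -9.35, 0.82, 17.66, 0.05, 0, 0, 0, -11.69, 1.02, 22.07, 0.05, 0, 0, 0, -14.03, 1.23, 26.49, 0.05, 0, 0, 0, -16.37, 1.43, 30.9, 0.05, 0, 0, 0, -18.71, 1.64, 35.32, 0.05]'

```text
time_s: 5.75
position: [581.2, -258.2, 103.2]
orientation: [0.242, 0.084, 0.967, -0.0]
ft_force: [4.6, 3.3, 3.7]
width: 55.6
finger_force: 30.0
```

Call:
carry_out --steps '[0, 0, 0, -1.87, 0.16, 3.53, 0.05, 0, 0, 0, -3.27, 0.29, 6.18, 0.05, 0, 0, 0, -4.68, 0.41, 8.83, 0.05, 0, 0, 0, -5.6, 0.49, 10.6, 0.05, 0, 0, 0, -5.6, 0.49, 10.6, 0.05, 0, 0, 0, -5.6, 0.49, 10.6, 0.05, 0, 0, 0, -5.6, 0.49, 10.6, 0.05, 0, 0, 0, -5.6, 0.49, 10.6, 0.05]'

```text
time_s: 6.55
position: [580.6, -258.1, 102.8]
orientation: [0.24, -0.015, 0.97, -0.025]
ft_force: [-1.3, 3.3, 4.7]
width: 55.5
finger_force: 30.0
```

```bash
python3 - <<'E'
from h import *
n,u,l=sup();k=np.array([583.5,-258,97.3])
s=read_state();print(s['time_s'],togo(Rk(97)),s['ft_force'],s['ft_torque'],np.array(s['ft_torque'])@n,s['width'],s['finger_force'],s['qpos'],n*120)
E
```

```text
6.55 [-0.09450347 -0.05984681  0.2237424 ] [-1.33840689  3.3116121   4.66430876] [ 0.57531969  0.0447572  -0.13111401] -0.383003900042225 55.521853415764916 29.999957978725433 [-0.58278677  0.53676764  1.84802701  0.62700635  0.38863781 -2.72491789] [-56.12220981   4.91005713 105.95371114]
```

The reaction torque has reversed, so the knob is on its stop. I'll release, retreat along the axis and look.

Call:
carry_out --steps '[0, 0, 0, 0.7, -0.06, -1.3, 0.058, 0, 0, 0, 0.7, -0.06, -1.3, 0.093, 0, 0, 0, 0.7, -0.06, -1.3, 0.093, 0, 0, 0, 0.7, -0.06, -1.3, 0.093, 0, 0, 0, 0.7, -0.06, -1.3, 0.093, -0.003, 0, 0.006, 0.7, -0.06, -1.3, 0.093, -0.01, 0.001, 0.019, 0.7, -0.06, -1.3, 0.093, -0.02, 0.002, 0.038, 0.7, -0.06, -1.3, 0.093]'

```text
time_s: 7.35
position: [560.0, -256.1, 140.6]
orientation: [0.24, -0.003, 0.971, -0.022]
ft_force: [1.0, 0.4, -0.4]
width: 93.1
finger_force: 0.0
```

Call:
carry_out --steps '[-0.01, 0.001, 0.019, 0, 0, 0, 0.093, -0.02, 0.002, 0.038, 0, 0, 0, 0.093, -0.03, 0.003, 0.057, 0, 0, 0, 0.093, -0.035, 0.003, 0.066, 0, 0, 0, 0.093, -0.037, 0.003, 0.07, 0, 0, 0, 0.093, -0.037, 0.003, 0.07, 0, 0, 0, 0.093, -0.037, 0.003, 0.07, 0, 0, 0, 0.093, -0.037, 0.003, 0.07, 0, 0, 0, 0.093]'

```text
time_s: 8.15
position: [523.6, -253.2, 209.8]
orientation: [0.24, -0.003, 0.971, -0.022]
ft_force: [-0.9, 0.7, -0.1]
width: 93.0
finger_force: 0.0
```

```bash
python3 - <<'E'
from h import *
f=grab_frame('wrist');cv2.imwrite('pics/w2.png',f[:,:,::-1])
s=read_state();print(s['time_s'],s['position'],s['qpos'],s['ft_force'])
y=.8;Y=np.radians(y)
# paddle press orientation: pointing down, fingers closing along chamber y
for sg in(1,-1):
    yv=sg*np.array([-np.sin(Y),np.cos(Y),0]);z=np.array([0,0,-1.]);print(togo(np.c_[np.cross(yv,z),yv,z]))
E
```

```text
8.2 [ 523.61699879 -253.19580482  209.81119973] [-0.64071503  0.28332353  1.90955199  0.46750387  0.5765813  -2.56404266] [-0.01361398 -0.96052637 -0.59239404]
[ 2.31617708 27.77331294  0.46404191]
[  43.08736046   -3.59330401 -174.25660855]
```

View pics/w2.png

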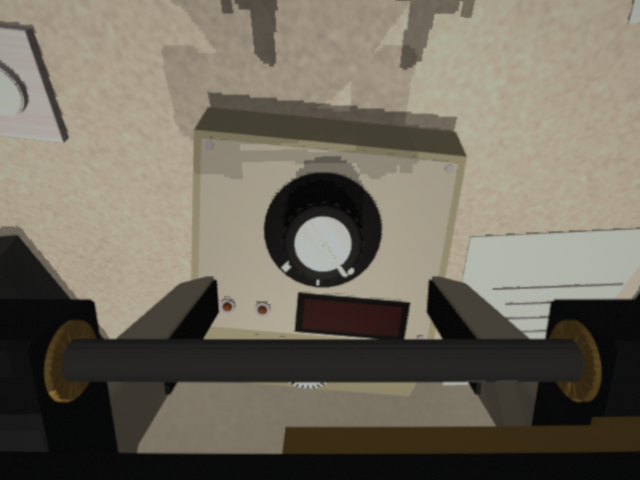

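The picture is seen from behind, so image right is the robot's left. It shows the white pointer at (348,270) on the dot, so the knob is off. Next I'll close the fingers and move to in front of the paddle, keeping the 28° tilt so the gripper body leans away from the lid.

Call:
carry_out --steps '[-0.02, 0.02, 0.005, 0, 0, 0, 0.093, -0.04, 0.055, 0.005, 0, 0, 0, 0.05, -0.05, 0.095, 0, 0, 0, 1, 0, -0.06, 0.135, 0, 0, 0, 2, 0, -0.065, 0.175, 0, 0, 0, 3, 0, -0.07, 0.215, 0, 0, 0, 4, 0, -0.072, 0.255, 0, 0, 0, 5, 0, -0.074, 0.295, 0, 0, 0, 5.5, 0]' --newtons 20

```text
time_s: 9.0
position: [449.4, 43.2, 210.6]
orientation: [0.241, -0.049, 0.969, -0.01]
ft_force: [0.8, 0.5, 0.3]
width: 41.0
finger_force: 0.0
```

Call:
carry_out --steps '[0, 0.04, 0, 0, 0, 0, 0, 0, 0.08, -0.005, 0, 0, 0, 0, 0, 0.11, -0.01, 0, 0, 0, 0, 0, 0.13, -0.015, 0, 0, 0, 0, 0, 0.143, -0.02, 0, 0, 0, 0, 0, 0.15, -0.02, 0, 0, 0, 0, 0, 0.15, -0.02, 0, 0, 0, 0, 0, 0.15, -0.02, 0, 0, 0, 0]'

```text
time_s: 9.8
position: [449.7, 191.3, 190.7]
orientation: [0.241, -0.049, 0.969, -0.011]
ft_force: [-0.7, -0.0, 0.6]
width: 0.7
finger_force: 0.0
```

```bash
python3 - <<'E'
from h import *
c=camera_params('wrist');s=read_state();f=grab_frame('wrist');cv2.imwrite('pics/w3.png',f[:,:,::-1])
import pickle;pickle.dump((c,s['position']),open('w3.pkl','wb'))
q=s['orientation'];R=Ro.from_quat(np.r_[q[1:],q[0]]).as_matrix()
print(s['time_s'],s['position'],R.round(3),s['qpos'],s['width'])
print(proj(c,[[482,192,98],[463,228,98],[463,156,98],[527,302,131],[527,83,131]]))
E
```

```text
9.8 [449.66266576 191.28244354 190.69920371] [[-0.879 -0.09   0.468]
 [-0.101  0.995  0.003]
 [-0.466 -0.044 -0.884]] [ 0.40251631  0.15718252  2.13879753 -0.44886691  0.42883353 -0.89908361] 0.6794447448165294
[[325.07573652 225.97525122]
 [388.4507534  207.63651393]
 [267.31137771 195.46116207]
 [485.54615142 328.41447543]
 [144.56829113 296.81861138]]
```

View pics/w3.png

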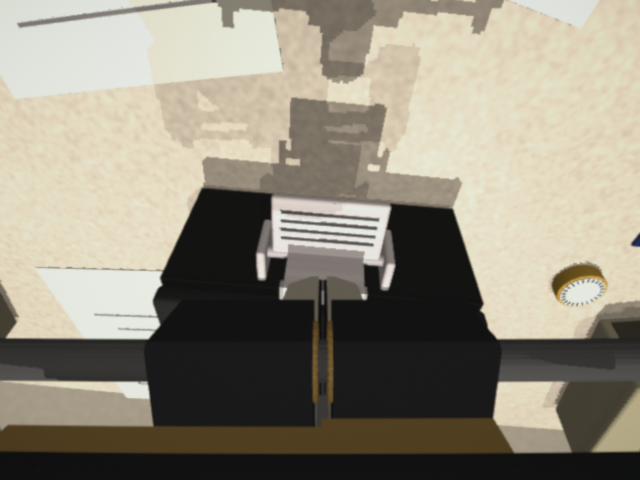

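The paddle's free corners are at (273,195) and (391,207), within a few pixels (about 3 mm) of the prediction. I'll approach to just above it.

Call:
carry_out --steps '[0.004, 0, -0.009, 0, 0, 0, 0, 0.01, -0.001, -0.023, 0, 0, 0, 0, 0.016, -0.001, -0.037, 0, 0, 0, 0, 0.021, -0.001, -0.05, 0, 0, 0, 0, 0.024, -0.001, -0.058, 0, 0, 0, 0, 0.025, -0.001, -0.062, 0, 0, 0, 0, 0.025, -0.001, -0.062, 0, 0, 0, 0, 0.025, -0.001, -0.062, 0, 0, 0, 0]'

```text
time_s: 10.65
position: [474.7, 190.5, 128.8]
orientation: [0.241, -0.049, 0.969, -0.011]
ft_force: [0.7, 0.3, 0.9]
width: 0.5
finger_force: 0.0
```

Call:
carry_out --steps '[0, 0, -0.002, 0, 0, 0, 0, 0, 0, -0.004, 0, 0, 0, 0, 0, 0, -0.006, 0, 0, 0, 0, 0, 0, -0.008, 0, 0, 0, 0, 0, 0, -0.01, 0, 0, 0, 0, 0, 0, -0.012, 0, 0, 0, 0, 0, 0, -0.013, 0, 0, 0, 0, 0, 0, -0.013, 0, 0, 0, 0]'

```text
time_s: 11.45
position: [474.6, 190.6, 115.5]
orientation: [0.241, -0.049, 0.969, -0.011]
ft_force: [-1.2, 0.6, 1.8]
width: 0.4
finger_force: 0.9
```

Contact at about z 117, as expected. Now the press, about 9 mm more, with a hold.

Call:
carry_out --steps '[0, 0, -0.002, 0, 0, 0, 0, 0, 0, -0.004, 0, 0, 0, 0, 0, 0, -0.0055, 0, 0, 0, 0, 0, 0, -0.007, 0, 0, 0, 0, 0, 0, -0.008, 0, 0, 0, 0, 0, 0, -0.0085, 0, 0, 0, 0, 0, 0, -0.0085, 0, 0, 0, 0, 0, 0, -0.0085, 0, 0, 0, 0]'

```text
time_s: 12.25
position: [475.1, 190.8, 107.6]
orientation: [0.242, -0.049, 0.969, -0.01]
ft_force: [1.0, -0.5, 8.3]
width: 0.4
finger_force: 3.5
```

```bash
python3 - <<'E'
from h import *
s=read_state();print(s['ft_force'],s['position'])
f=grab_frame('side');cv2.imwrite('pics/s4.png',cv2.resize(f[150:350,180:420,::-1],None,fx=2,fy=2))
E
```

```text
[ 0.96784534 -0.51386502  8.28898213] [475.14856267 190.77967576 107.62500349]
```

View pics/s4.png

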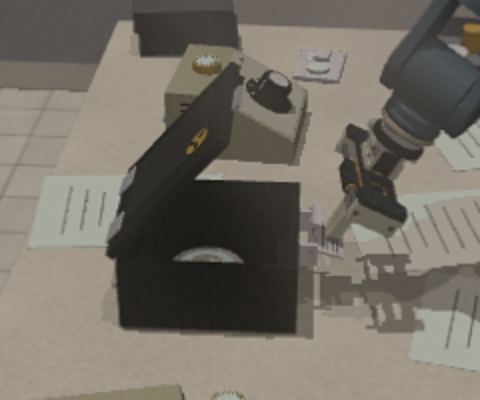

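The lid is swinging open at (190,160) in the crop, well clear of the gripper. I'll hold while it finishes, then retreat up and back.

Call:
carry_out --steps '[0, 0, 0, 0, 0, 0, 0, 0, 0, 0, 0, 0, 0, 0, 0, 0, 0, 0, 0, 0, 0, 0, 0, 0, 0, 0, 0, 0, 0, 0, 0, 0, 0, 0, 0, 0, 0, 0.003, 0, 0, 0, 0, -0.001, 0, 0.007, 0, 0, 0, 0, -0.004, 0, 0.012, 0, 0, 0, 0]'

```text
time_s: 13.1
position: [470.4, 190.5, 119.3]
orientation: [0.241, -0.049, 0.969, -0.011]
ft_force: [0.8, -0.5, 0.9]
width: 0.3
finger_force: 0.1
```

Call:
carry_out --steps '[-0.008, 0, 0.008, 0, 0, 0, 0, -0.02, 0, 0.02, 0, 0, 0, 0, -0.04, 0, 0.035, 0, 0, 0, 0, -0.06, 0, 0.05, 0, 0, 0, 0, -0.08, 0, 0.065, 0, 0, 0, 0, -0.09, 0, 0.075, 0, 0, 0, 0, -0.095, 0, 0.08, 0, 0, 0, 0, -0.095, 0, 0.08, 0, 0, 0, 0]'

```text
time_s: 13.9
position: [375.1, 190.7, 199.6]
orientation: [0.241, -0.05, 0.969, -0.01]
ft_force: [-0.1, 0.4, -0.1]
width: 0.8
finger_force: 0.0
```

```bash
python3 - <<'E'
from h import *
s=read_state();print(s['ft_force'],s['position'],s['time_s'])
f=grab_frame('side');cv2.imwrite('pics/s5.png',cv2.resize(f[120:420,180:440,::-1],None,fx=2,fy=2))
E
```

```text
[-0.12388691  0.39856014 -0.12170955] [375.09789334 190.69692423 199.63417023] 13.9
```

View pics/s5.png

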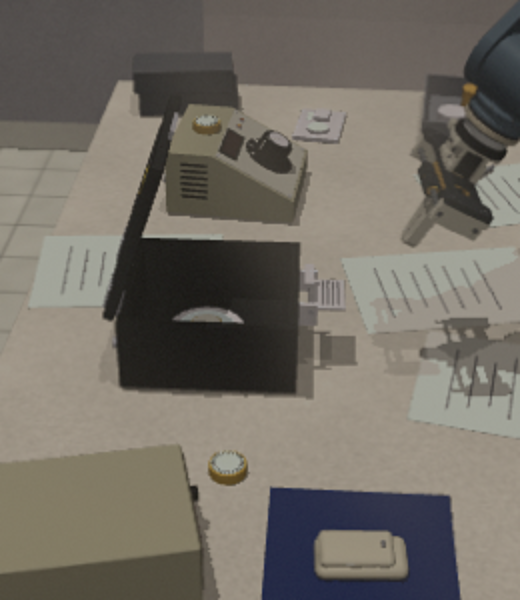

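The lid stands fully open, about 72° up. The paddle has sprung back, the gripper is clear and the bystanders are where they were, so I'm handing in.

```bash
python3 -c "from workcell import *;print(job_done())"
```

```text
the job is handed in; nothing more can be done
None
```

The high-voltage knob was turned home to off, then the latch was pressed and the lid swung fully open by itself; the job was handed in at about 14 s with the gripper touching nothing.

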